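Hang a torch head on the conveyor rail, behind its anti-jump lip

TASK

The torch head standing on the mat with a steel hook hanger screwed into it is ready for the line: take it by the tab on top of the hanger, lift the hook over the front lip of the conveyor rail and let its tongue down gently into the channel behind the lip. Then slide it along the channel with light downward pressure until the tongue drops into the empty index pocket near the middle of the rail, let it down fully home, and leave it hanging there plumb and still. Never press or knock the hanger against the rail harder than 35 N, and leave everything else on the bench where it is.

Things in the scene. Friction and masses are not known exactly. Their poses are not given: they have to be found in the camera images.
- hanger_tab (a point): Centre of the grip tab on the very top of the loose hanger, 166 mm above its underside. The tab is an upright grey block, 24 mm along the hanger's x, 10 mm along y, 40 mm tall: grip it across y from above. Axes: z up, +x the way the C-shaped hook's mouth opens (at yaw 0 away from the robot).
- hanger: The loose hanger, a steel C-hook screwed into a black torch head (42 mm across, 52 mm tall) that is its foot while it stands on the mat; 186 mm tall, about 0.25 kg. Origin: centre of the head's underside; axes as hanger_tab. Tab, tongue and head lie on one vertical line. The hook's spine stands at x = -22 to -28 mm, from the lower arm up to the bridge under the tab; steel parts are 16 mm wide in y.
- hanger_tip (a point): Lower end of the hanger's tongue, 57 mm straight below the tab's centre, 109 mm above the underside; same axes. The tongue hangs from the bridge: 8 mm thick in x, 16 mm wide in y, 29 mm long, its lowest 4 mm narrowed to 13 mm in y. The C's mouth is the gap below it: the top of the lower arm lies 44 mm below this tip.
- rail: Fixed conveyor rail: an open-topped aluminium channel 350 mm long on two posts (at y = -187 and +187 mm, 180 mm tall, feet to x = +-55 mm), a low tie bar behind (x = 35 to 55 mm, 30 mm tall). Origin on the bench below its middle. Axes: y along the rail, +x from front lip to rear wall (away from the robot), z up. A second, like hanger hangs fixed in it, 100 mm along +y from the empty pocket.
- rail_floor (a point): Middle of the channel's bare floor, 134 mm above the bench; axes as rail. The channel is 14 mm wide inside (x = -7 to +7 mm); the rear wall reaches 33 mm above this point; the floor is 4 mm thick. The floor is bare only in the index pocket, so the tip of a seated tongue is at this point's height.
- rail_lip (a point): Top of the front (anti-jump) lip at mid-length, 24 mm above rail_floor and 9.5 mm in front of it; lip 6 mm thick at the top. To pass over it in the +x direction, hanger turned with its x along the rail's, the tongue's tip must be above this point but less than 16 mm above it, or the hanger's lower arm strikes the channel from below.
- rail_strip (a point): Mid-length of the rail at the top of the steel index strip that fills the channel's bottom, 10 mm above rail_floor; a tongue lands here first. The strip is interrupted by one empty pocket, 20 mm long in y and 10 mm deep. The strip is adjustable and its setting is not measured: the pocket's middle lies anywhere from y = -30 to +30 mm from this point, to be found by feel or sight.
- head_a: black turned torch head 40 mm across, 53 mm tall, without hanger, standing on the mat near the right front; a bystander
- head_b: black turned torch head 41 mm across, 50 mm tall, without hanger, standing on the mat near the right front; a bystander
- caliper: digital caliper 206 x 73 x 15 mm lying at the left front; a bystander
- screwdriver: screwdriver 154 mm long, lying left of the rail; a bystander
- lamp_tube: short black tube 42 mm long, 25 mm across, lying left of the rail; a bystander
- white_arm: white plastic arm 63 x 20 x 7 mm lying left of the rail; a bystander
- dish: small round dish of caps, 44 mm across, 18 mm tall, left of the rail; a bystander

How it is judged:
On the way, in this order (a step that is already met when the one before it is completed fails the run):
1. the hanger is raised until its tongue's tip is higher than the rail's front lip (z of hanger_tip in the frame of rail_floor above 0.0245 m), for 0.1 s.
2. the tongue is lowered behind the lip, inside the channel (z of hanger_tip in the frame of rail_floor between -0.003 and 0.022 m and x of hanger_tip in the frame of rail_floor between -0.007 and 0.007 m and y of hanger_tip in the frame of rail_floor between -0.13 and 0.13 m), for 0.1 s.
At the end, for the whole second after the job is handed in: The tongue's tip is within 3 mm of the height of the channel's floor (it has dropped into the index pocket), inside the channel (within 7 mm of its middle) and within 40 mm of the rail's mid-length; the hanger hangs within 0.1 rad of plumb, quietly (slower than 50 mm/s) and released (z of hanger_tip in the frame of rail_floor between -0.003 and 0.003 m and x of hanger_tip in the frame of rail_floor between -0.007 and 0.007 m and y of hanger_tip in the frame of rail_floor between -0.04 and 0.04 m and angle between hanger's own z axis and vertical below 0.1 rad and linear speed of hanger below 0.05 m/s); the robot touches nothing.
It fails at once if the hanger is pressed or knocked against the rail (or the hanger on it) harder than 35 N (contact force between hanger and rail above 35 N).
It fails at once if a bystander is moved more than 30 mm (distance of any of head_a, head_b, caliper, screwdriver, lamp_tube, white_arm, dish from where it was at the start of the episode above 0.03 m).
It also fails if it takes over 72 s, if anything falls off the work surface, if the arm or the gripper's body presses on something with over 40 N, if the wrist force passes 120 N, or if a joint passes its speed limit or range.

ROBOT

A 6-joint arm with a two-finger parallel gripper is mounted at the origin on a cart in front of the work surface, level with it; the furniture and walls round the work are solid. World frame = base frame: x ahead of the robot, y to its left, z up, the work surface at z = 0. Lengths are in m, angles in rad, forces in N, time in s.
With the tool pointing down it reaches from about 0.225 to 0.875 m from the base axis. Payload 3.4 kg.
Tool frame: the origin (TCP) lies between the finger pads; the fingertips stand 8 mm ahead of it and the grasp point (between the pads) lies 11 mm behind it; z points along the fingers, y is the line along which they close (so a half turn about z gives the same grasp; the last joint's range is limited). The gripper opens to 85 mm and grips with 20 to 120 N. Pads are 22 mm wide; open, the fingers measure 114 mm over their backs; the gripper's body (76 mm by 85 mm) begins 54 mm behind the grasp point. The pads swing forward as they close: fully open they stand 13 mm farther back than shut.
Start: joints at [1.171, 0.276, 1.505, -0, 1.361, -0.121], TCP at [0.158, 0.553, 0.239] pointing down, gripper open.
Joint ranges: [-2.89, 2.89], [-0.75, 2.08], [0.22, 2.7], [-1.18, 4.32], [0.11, 2.71], [-2.7, 2.7]. Speed limits (rad/s): [2.57, 2.57, 3.14, 3.14, 3.14, 3.14].

INTERFACE

Orientations are given as a unit quaternion [w, x, y, z].
In Python, from rig import manip gives the robot as it stands.
- The arm moves only by the tool move_arm, never from a script. Its argument "deltas" is a list that holds one entry, the list of rows, each a list of 5 numbers: the shift along the tool's x, y, z normalised to -1 to 1, where 1 is 80 cm, then the turn about the tool's z normalised to -1 to 1, where 1 is 120 degrees, then the closure, from -1 (fully open) to 1 (shut). In form: [[[tx, ty, tz, twist, grip], ...]]. A call has 1 to 12 rows; each row is the pose to reach, as a shift and turn from the pose commanded when the call began, along the tool's axes at that moment; what a row does not reach only later rows make up. A row lasts 1/10 s, in which the tool goes at most 50 mm and 8.59 degrees, less where a joint would pass 70% of its speed; a pose out of reach is approached as far as the arm can. A call with a number of a shift or a turn outside -1 to 1 is refused whole. A call with a gripper value outside its range is refused whole. The fingers move at their own pace and stop on an object; "squeeze" is the grip in N (left out, the last holds). Time passes only in rows, so rows that repeat a pose let the fingers close. It gives the time, the measured TCP pose, the force, the opening and the grip force at its end, in the units of the state.
- manip.get_state(): the state, without advancing time (a new reading comes with each control period).
- manip.get_image(name): name is "scene" or "top" or "wrist"; returns the picture (480x640x3 uint8, red, green, blue); there is no depth.
- manip.camera_params(name): a dict with "fx", "fy", "cx", "cy" (pixels), "dist" ([k1, k2, p1, p2, k3] as OpenCV has them; the pictures are not rectified), "R" (3x3) and "t" (3): a world point X has camera coordinates R X + t; the wrist camera has in their place "tool_from_camera" (4x4, takes a point from camera to tool coordinates, whose origin is the TCP and whose axes are the flange's). Camera axes: x right, y down, z forward; pixel columns grow to the right and rows downward; lengths in m; the calibration is good to about 2 mm. A picture is of the moment at which its call begins: read the wrist's pose just before it. camera_params takes no time and is no camera call.
- manip.sign_off(): hands the job in; it is judged then, once.
The state is a dict: "clock": time; "qpos": joint angles; "qd": joint speeds; "effort": joint torques, N m; "position": TCP position; "ee_rot": TCP orientation; "contact_force": force on the tool from outside, world axes, zero at the start; "moment": the same for the moment, N m; "width": finger opening in m; "gripper_force": force on a finger pad.
Only numpy, scipy, OpenCV 4.12 (cv2) and the standard library are available. Lean on these libraries where they do the work, as an engineer would, in place of code of your own. Each camera call takes 0.05 s, during which the arm holds its last target. There are 200 camera calls.

## Working session

There is one attempt and no reset: what is moved stays moved. The work goes in short steps, Python scripts to look and compute and a tool call to move; the robot and the scene stay as the last step left them, time stands still between calls to the robot, and variables do not carry over. Pictures are saved under pics/ and viewed, at most 10 in all, crops included, and the job is handed in when it is done.

Besides the shell and the picture viewer there is one more tool, called after "Request:" as a command line: name --argument value ..., lists and objects as JSON in quotes. move_arm: Moves the arm, as the interface text tells. Scaled input: -1 to 1 covers 80 cm each way for a shift and 120 degrees each way for a turn. Its arguments: {"type":"object","properties":{"deltas":{"type":"array","items":{"type":"array","items":{"type":"array","items":{"type":"number","minimum":-1,"maximum":1}}}},"squeeze":{"type":"number"}},"required":["deltas"]}

```bash
mkdir -p pics
cat > h.py <<'E'
import numpy as np, cv2
from rig import manip
def save(n,f):
    im=manip.get_image(n); cv2.imwrite('pics/'+f,im[:,:,::-1]); return im
E
python3 - <<'E'
from h import *
s=manip.get_state(); print(s)
for n in ['scene','top','wrist']:
    save(n,n+'0.png'); print(n,manip.camera_params(n))
E
```

```text
{'clock': 0.0, 'qpos': array([ 1.17100774e+00,  2.76584947e-01,  1.50615060e+00, -1.03142311e-05,
        1.36069263e+00, -1.21007327e-01]), 'qd': array([-0.00081358, -0.00054772, -0.00056112, -0.00075812, -0.00165793,
        0.00023886]), 'effort': array([ 2.06687626e-03, -4.16783416e+01, -2.45806789e+01, -2.80708491e-04,
        1.13067072e-02,  1.92092187e-05]), 'position': array([0.15803905, 0.55231237, 0.23843847]), 'ee_rot': array([-2.31418571e-04,  1.38938553e-01,  9.90300579e-01, -8.88118813e-04]), 'contact_force': array([-0.36381204, -0.07581266,  0.05476615]), 'moment': array([0.0429028 , 0.00389174, 0.00063308]), 'gripper_force': 0.0, 'width': 0.08497125534101213}
scene {'fx': 610.7952842640133, 'fy': 610.7952842640133, 'cx': 322.6131507690411, 'cy': 241.95289277893608, 'dist': array([0.01854706, 0.        , 0.        , 0.        , 0.        ]), 'R': array([[-0.71868971, -0.69508788,  0.01838317],
       [-0.5127587 ,  0.51194211, -0.68919794],
       [ 0.46964201, -0.5047456 , -0.72433988]]), 't': array([0.51309874, 0.31052804, 1.14506839])}
top {'fx': 565.8182182372997,
[... 213 characters left out ...]
      [-0.98922459,  0.00955939, -0.14609359],
       [ 0.14612401,  0.00256167, -0.98926296]]), 't': array([0.14109561, 0.5623915 , 1.18613784])}
wrist {'fx': 405.56246434270184, 'fy': 405.56246434270184, 'cx': 309.8839876024512, 'cy': 234.93547606754882, 'dist': array([-0.04256745,  0.        ,  0.        ,  0.        ,  0.        ]), 'tool_from_camera': array([[ 4.83431751e-04, -9.55254037e-01, -2.95786225e-01,
         7.58313357e-02],
       [ 9.99999605e-01,  6.82503777e-04, -5.69779502e-04,
         2.03817180e-04],
       [ 7.46159385e-04, -2.95785832e-01,  9.55253990e-01,
        -1.34477486e-01],
       [ 0.00000000e+00,  0.00000000e+00,  0.00000000e+00,
         1.00000000e+00]])}
```

View pics/scene0.png

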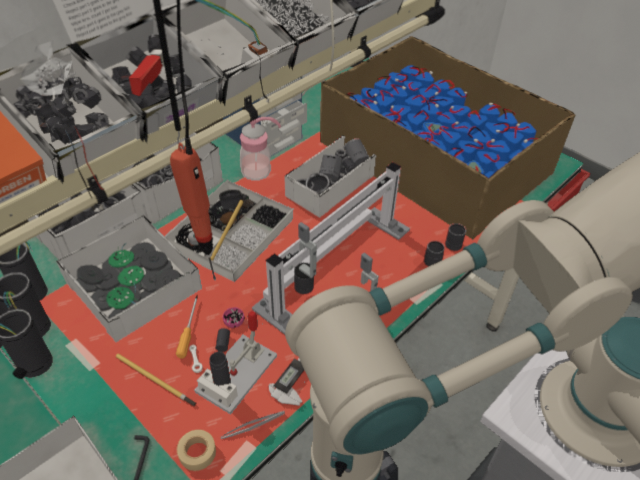

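View pics/top0.png

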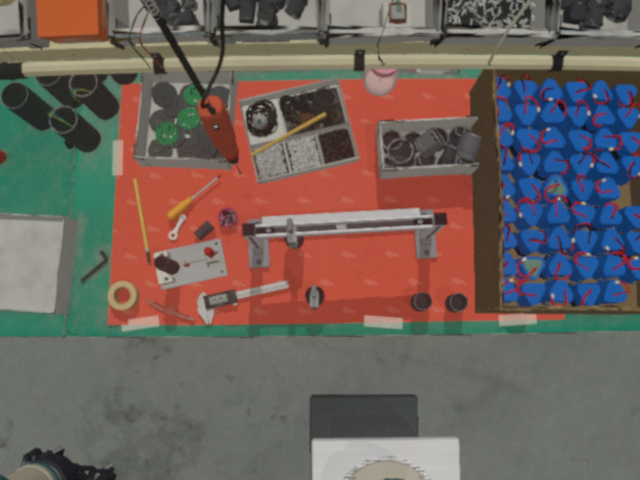

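The scene view shows the loose hanger at about (370,270), partly hidden by the arm. In the top view its tab is at about (315,290), with the rail running from (250,228) to (440,218) and the fixed hanger at (292,230). I'll enlarge the top view next.

Run:
```python
import cv2
a=cv2.imread('pics/top0.png')[195:320,235:460]
cv2.imwrite('pics/topc.png',cv2.resize(a,None,fx=3.5,fy=3.5,interpolation=cv2.INTER_CUBIC))
```

```text
(no output)
```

View pics/topc.png

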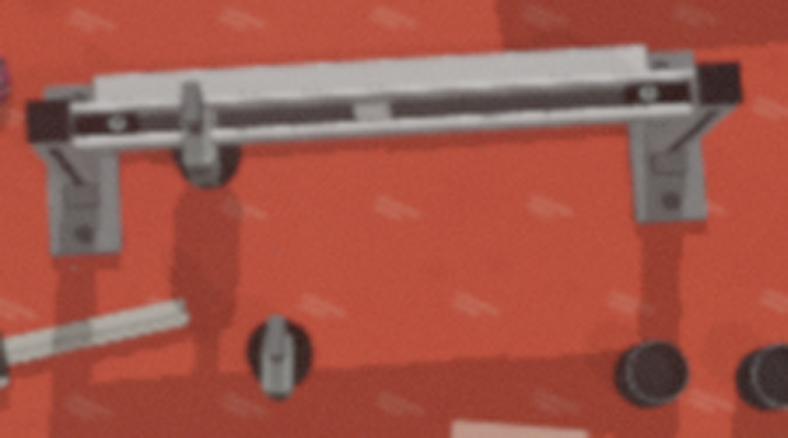

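```bash
cat >> h.py <<'E'
def ray(n,px,T=None):
    c=manip.camera_params(n); K=np.array([[c['fx'],0,c['cx']],[0,c['fy'],c['cy']],[0,0,1]])
    u=cv2.undistortPoints(np.array([[px]],float),K,c['dist'])[0,0]; d=np.array([u[0],u[1],1])
    if n=='wrist': M=T@c['tool_from_camera']; return M[:3,3],M[:3,:3]@d
    return -c['R'].T@c['t'],c['R'].T@d
def onz(n,px,z,T=None):
    o,d=ray(n,px,T); return o+d*(z-o[2])/d[2]
def proj(n,X,T=None):
    c=manip.camera_params(n); K=np.array([[c['fx'],0,c['cx']],[0,c['fy'],c['cy']],[0,0,1]])
    if n=='wrist': W=np.linalg.inv(T@c['tool_from_camera']); R,t=W[:3,:3],W[:3,3]
    else: R,t=c['R'],c['t']
    return cv2.projectPoints(np.atleast_2d(np.array(X,float)),cv2.Rodrigues(R)[0],t,K,c['dist'])[0][:,0]
def tool(s=None):
    from scipy.spatial.transform import Rotation as Ro
    s=s or manip.get_state(); q=s['ee_rot']; T=np.eye(4); T[:3,:3]=Ro.from_quat([q[1],q[2],q[3],q[0]]).as_matrix(); T[:3,3]=s['position']; return T
E
python3 - <<'E'
from h import *
c=lambda x,y:(235+x/3.5,195+y/3.5)
for n,p,z in [('capL',(48,122),.18),('capR',(717,83),.18),('pocket',(372,111),.134),('tabtop',(277,325),.186),('head',(280,353),.052),('screwL',(118,123),.144),('screwR',(648,93),.144),('fixtab',(190,90),.22),('lipL',(80,146),.158),('lipR',(690,118),.158)]:
    print(n,onz('top',c(*p),z))
T=tool();print(T.round(3))
E
```

```text
capL [0.57946329 0.27504247 0.18      ]
capR [ 0.59789892 -0.09593465  0.18      ]
pocket [0.59236978 0.09432207 0.134     ]
tabtop [0.46561874 0.14914284 0.186     ]
head [0.45875926 0.14950986 0.052     ]
screwL [0.58499807 0.23972763 0.144     ]
screwR [ 0.59954098 -0.06360628  0.144     ]
fixtab [0.58875759 0.19407313 0.22      ]
lipL [0.56954065 0.25974777 0.158     ]
lipR [ 0.58226236 -0.08444149  0.158     ]
[[-0.961  0.275 -0.001  0.158]
 [ 0.275  0.961 -0.001  0.552]
 [ 0.    -0.001 -1.     0.239]
 [ 0.     0.     0.     1.   ]]
```

The top crop shows a pale patch at crop (372,111), which is the empty pocket. The tab is at about (277,325) with yaw near 0, and the rail's yaw is about 0.05. I'll move above the hanger for a close look.

Request:
move_arm --deltas '[[[-0.24, -0.2, -0.075, -0.07, -1], [-0.48, -0.408, -0.075, -0.133, -1], [-0.48, -0.408, -0.075, -0.133, -1], [-0.48, -0.408, -0.075, -0.133, -1], [-0.48, -0.408, -0.075, -0.133, -1], [-0.48, -0.408, -0.075, -0.133, -1], [-0.48, -0.408, -0.075, -0.133, -1], [-0.48, -0.408, -0.075, -0.133, -1], [-0.48, -0.408, -0.075, -0.133, -1], [-0.48, -0.408, -0.075, -0.133, -1], [-0.48, -0.408, -0.075, -0.133, -1], [-0.48, -0.408, -0.075, -0.133, -1]]]'

```text
clock: 1.35
position: [0.4383, 0.1321, 0.299]
ee_rot: [-0.0, 0.002, 1.0, 0.0]
contact_force: [-0.1, -0.3, -0.3]
width: 0.0852
gripper_force: 0.0
```

Request:
move_arm --deltas '[[[0, 0, 0, 0, -1], [0, 0, 0, 0, -1], [0, 0, 0, 0, -1]]]'

```text
clock: 1.65
position: [0.4367, 0.1346, 0.2992]
ee_rot: [-0.0, -0.001, 1.0, 0.0]
contact_force: [0.2, -1.4, 0.2]
width: 0.0854
gripper_force: 0.0
```

Run:
```python
from h import *
T=tool();print(T.round(4).tolist()); np.save('T1.npy',T); save('wrist','w1.png'); save('scene','s1.png')
```

```text
[[-1.0, -0.0022, -0.0004, 0.4367], [-0.0022, 1.0, 0.0004, 0.1346], [0.0004, 0.0004, -1.0, 0.2992], [0.0, 0.0, 0.0, 1.0]]
```

View pics/w1.png

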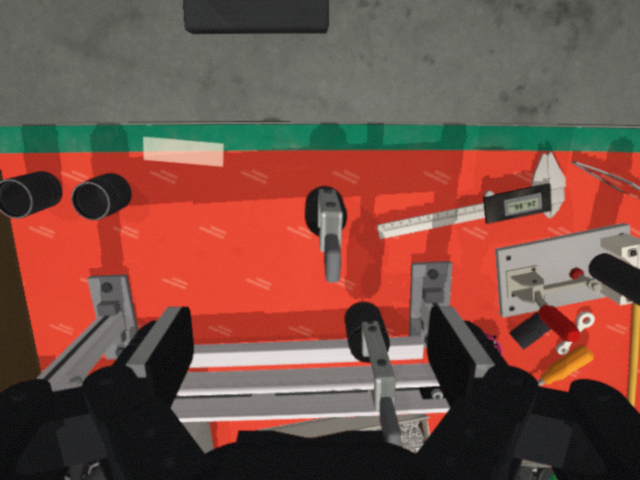

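The wrist view shows the tab with its top end at about (333,275). The rail runs along rows 345 to 420, with the fixed hanger near (385,390). I'll overlay the model on enlarged crops to refine both poses.

```bash
cat >> h.py <<'E'
def world(p,P): # P=(x,y,z,yaw)
    c,s=np.cos(P[3]),np.sin(P[3]); p=np.atleast_2d(np.array(p,float)); return p@np.array([[c,s,0],[-s,c,0],[0,0,1]])+np.array(P[:3])
def box(x0,x1,y0,y1,z0,z1): return [[x,y,z] for z in(z0,z1) for x,y in((x0,y0),(x1,y0),(x1,y1),(x0,y1))]
E4=[(0,1),(1,2),(2,3),(3,0),(4,5),(5,6),(6,7),(7,4),(0,4),(1,5),(2,6),(3,7)]
def over(im,n,boxes,P,T,roi,f,col):
    for b in boxes:
        q=(proj(n,world(b,P),T)-roi[:2])*f
        for i,j in E4: cv2.line(im,tuple(map(int,q[i].round())),tuple(map(int,q[j].round())),col,1,cv2.LINE_AA)
HANG=[box(-.012,.012,-.005,.005,.146,.186),box(-.028,.004,-.008,.008,.138,.146)]
RAIL=[box(-.0125,-.0065,-.175,.175,.134,.158),box(.007,.0095,-.175,.175,.134,.167),box(-.007,.007,-.175,.175,.144,.144)]
E
cat > ov.py <<'E'
from h import *
import sys
def crop(n,f,T,roi,k,H,R):
    a=cv2.imread(f)[roi[1]:roi[3],roi[0]:roi[2]]; a=cv2.resize(a,None,fx=k,fy=k,interpolation=cv2.INTER_CUBIC)
    b=a.copy()
    if H: over(b,n,HANG,H,T,np.array(roi),k,(0,255,255))
    if R: over(b,n,RAIL,R,T,np.array(roi),k,(255,255,0))
    return a,b
if __name__=='__main__':
    T=np.load('T1.npy'); H=(.462,.149,0,0); R=(.5887,.0896,0,.0497)
    a,b=crop('wrist','pics/w1.png',T,(300,180,370,290),5,H,None)
    _,c=crop('wrist','pics/w1.png',T,(80,300,460,440),2.1,None,R)
    top=np.zeros((300,800,3),np.uint8)
    out=np.zeros((600,800,3),np.uint8)
    a=cv2.resize(a,None,fx=.54,fy=.54);b=cv2.resize(b,None,fx=.54,fy=.54)
    out[:a.shape[0],:a.shape[1]]=a; out[:b.shape[0],200:200+b.shape[1]]=b
    _,d=crop('top','pics/top0.png',None,(300,270,330,310),7,H,None); out[:280,410:410+210]=d
    out[300:300+c.shape[0],:c.shape[1]]=c[:300]
    cv2.imwrite('pics/ov1.png',out)
E
python3 ov.py
```

```text
(no output)
```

View pics/ov1.png

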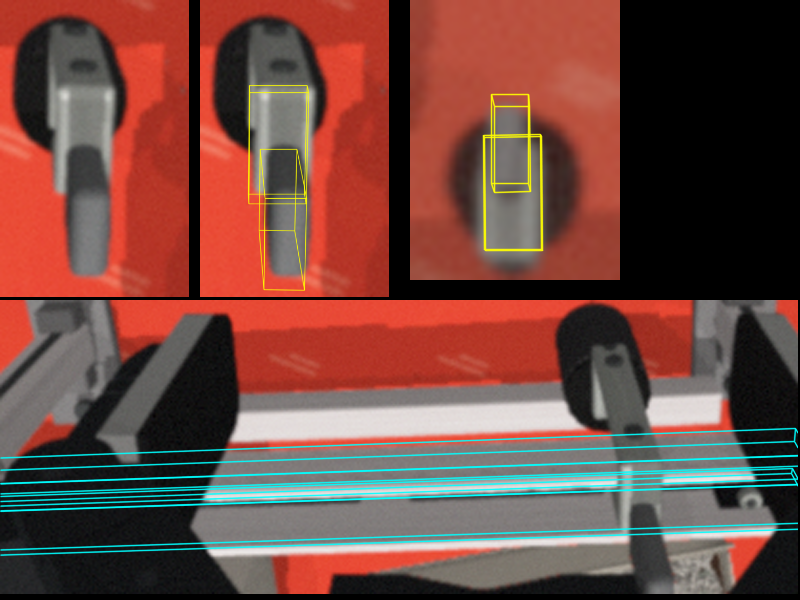

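Both models fit closely. The hanger needs to shift by roughly (-3, +1) mm and the rail by about +2 mm in x. I'll refine both numerically from edge profiles.

Run:
```python
from h import *
T=np.load('T1.npy'); R=(.5887,.0896,0,.0497)
g=cv2.GaussianBlur(cv2.imread('pics/w1.png'),(3,1),0)[:,:,1].astype(int)   # green: red mat dark
for y in (-.02,0.02,.05):
    L=[[-.0125,y,.134],[-.0125,y,.158],[-.0065,y,.158],[-.007,y,.144],[.007,y,.144],[.007,y,.167],[.0105,y,.167]]
    q=proj('wrist',world(L,R),T); print('w',y,q.round(1).tolist())
    c=int(q[1,0].round()); print(c,list(enumerate(g[365:425,c],365)))
g=cv2.imread('pics/top0.png')[:,:,1].astype(int)
for y in (-.05,.03):
    q=proj('top',world([[-.0125,y,.158],[-.0065,y,.158],[-.007,y,.144],[.007,y,.144],[.007,y,.167],[.0105,y,.167]],R)); print('t',q.round(1).tolist())
    c=int(q[1,0].round()); print(c,list(enumerate(g[205:240,c],205)))
# pocket along strip, top image
for r in (225,226,227): print(r,g[r,325:360])
q=proj('top',world([[0,y,.134] for y in(-.03,-.02,-.01,0,.01,.02,.03)],R)); print(q.round(1).tolist())
```

```text
w -0.02 [[233.8, 370.7], [228.6, 388.7], [229.4, 394.8], [232.4, 383.3], [234.1, 396.9], [229.2, 415.9], [229.7, 419.4]]
229 [(365, np.int64(199)), (366, np.int64(155)), (367, np.int64(97)), (368, np.int64(77)), (369, np.int64(77)), (370, np.int64(90)), (371, np.int64(110)), (372, np.int64(119)), (373, np.int64(123)), (374, np.int64(121)), (375, np.int64(123)), (376, np.int64(123)), (377, np.int64(122)), (378, np.int64(121)), (379, np.int64(122)), (380, np.int64(122)), (381, np.int64(123)), (382, np.int64(125)), (383, np.int64(123)), (384, np.int64(125)), (385, np.int64(121)), (386, np.int64(121)), (387, np.int64(132)), (388, np.int64(150)), (389, np.int64(170)), (390, np.int64(191)), (391, np.int64(209)), (392, np.int64(224)), (393, np.int64(217)), (394, np.int64(140)), (395, np.int64(69)), (396, np.int64(64)), (397, np.int64(92)), (398, np.int64(118)), (399, np.int64(125)), (400, np.int64(126)), (401, np.int64(126)), (402, np.int64(124)), (403, np.int64(124)), (404, np.int64(126)), (405, np.int64(126)), (406, np.int64(126)), (407, np.int64(125)), (408, np.int64(125)), (409, np.int6
[... 4774 characters left out ...]
233, np.int64(123)), (234, np.int64(94)), (235, np.int64(77)), (236, np.int64(65)), (237, np.int64(66)), (238, np.int64(70)), (239, np.int64(79))]
225 [ 87  85  78  80  79  77  74  75  77  77  90 119 136 140 141 142 142 144
 144 138 126 100  76  70  70  67  67  66  70  69  70  68  69  70  70]
226 [ 72  69  71  70  68  70  66  70  67  68  88 121 144 149 150 151 152 151
 150 144 131 109  82  71  68  72  71  69  68  69  68  72  70  70  69]
227 [ 69  71  67  65  68  63  64  68  68  66  82 118 143 150 149 152 151 153
 151 147 137 114  83  70  71  71  70  69  73  71  70  74  78  79  79]
[[358.5, 227.6], [353.6, 227.9], [348.6, 228.2], [343.7, 228.5], [338.7, 228.8], [333.7, 229.1], [328.8, 229.4]]
```

Request:
move_arm --deltas '[[[-0.03, 0.019, 0.03, 0, -1], [-0.03, 0.019, 0.03, 0, -1], [-0.03, 0.019, 0.07, 0, -1], [-0.03, 0.019, 0.11, 0, -1], [-0.03, 0.019, 0.14, 0, -1], [-0.03, 0.019, 0.16, 0, -1], [-0.03, 0.019, 0.171, 0, -1], [-0.03, 0.019, 0.171, 0, -1], [-0.03, 0.019, 0.171, 0, -1]]]'

```text
clock: 2.65
position: [0.4621, 0.1488, 0.1633]
ee_rot: [0.001, -0.0, 1.0, 0.0]
contact_force: [0.5, -0.1, -0.3]
width: 0.085
gripper_force: 0.0
```

Run:
```python
from h import *
T=tool();print(T.round(4).tolist()); np.save('T2.npy',T); save('wrist','w2.png')
H=(.4605,.150,0,0)
a=cv2.imread('pics/w2.png'); roi=(160,150,480,480); k=1.8
c=cv2.resize(a[150:480,160:480],None,fx=k,fy=k,interpolation=cv2.INTER_CUBIC)
over(c,'wrist',HANG,H,T,np.array(roi[:2]+(0,0)),k,(0,255,255)) if 0 else None
b=c.copy(); over(b,'wrist',HANG,H,T,np.array(roi),k,(0,255,255))
cv2.imwrite('pics/ov2.png',np.hstack([c[:,100:480],b[:,100:480]]))
```

```text
[[-1.0, -0.0001, 0.0013, 0.4621], [-0.0001, 1.0, 0.0003, 0.1488], [-0.0013, 0.0003, -1.0, 0.1633], [0.0, 0.0, 0.0, 1.0]]
```

View pics/ov2.png

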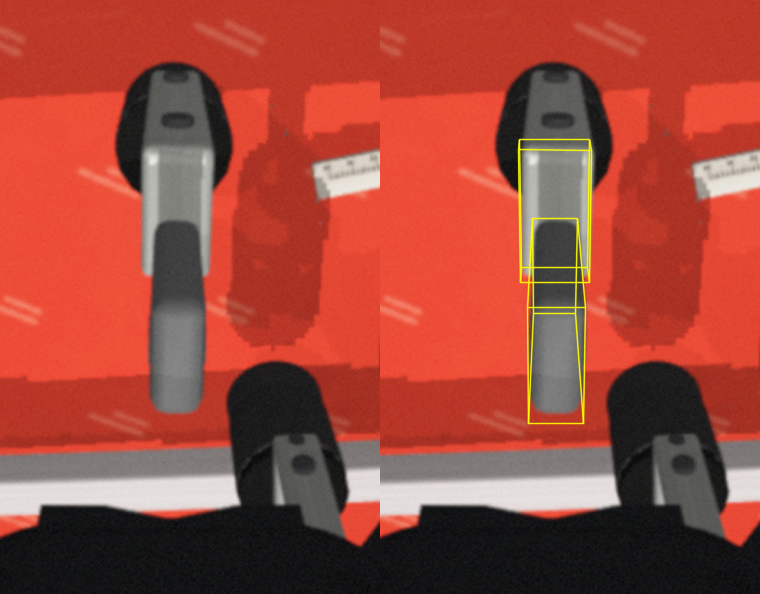

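The overlay matches the hanger to within 1 to 2 mm and the yaw is about 0, so I'm gripping now.

Request:
move_arm --deltas '[[[0.002, 0.002, 0, 0, 0.3], [0.002, 0.002, 0, 0, 1], [0.002, 0.002, 0, 0, 1], [0.002, 0.002, 0, 0, 1], [0.002, 0.002, 0, 0, 1], [0.002, 0.002, 0, 0, 1], [0.002, 0.002, 0, 0, 1], [0.002, 0.002, 0, 0, 1], [0.002, 0.002, 0, 0, 1], [0.002, 0.002, 0, 0, 1]]]' --squeeze 70

```text
clock: 3.7
position: [0.4603, 0.1501, 0.1627]
ee_rot: [0.0, 0.0, 1.0, 0.0]
contact_force: [1.2, -0.5, 2.4]
width: 0.0094
gripper_force: 68.7
```

Request:
move_arm --deltas '[[[0, 0, -0.02, 0, 1], [0, 0, -0.045, 0, 1], [0, 0, -0.071, 0, 1], [-0.015, -0.02, -0.071, -0.01, 1], [-0.035, -0.045, -0.071, -0.0237, 1], [-0.055, -0.07, -0.071, -0.0237, 1], [-0.074, -0.0956, -0.071, -0.0237, 1], [-0.074, -0.0956, -0.071, -0.0237, 1], [-0.074, -0.0956, -0.071, -0.0237, 1], [-0.074, -0.0956, -0.071, -0.0237, 1], [-0.074, -0.0956, -0.071, -0.0237, 1]]]'

```text
clock: 4.8
position: [0.5183, 0.0743, 0.219]
ee_rot: [-0.001, -0.025, 1.0, 0.0]
contact_force: [0.4, 0.6, -2.8]
width: 0.009
gripper_force: 68.9
```

Run:
```python
from h import *
s=manip.get_state(); T=tool(s);print(T.round(4).tolist(),s['contact_force'],s['width']); np.save('T3.npy',T); save('wrist','w3.png'); save('scene','s3.png'); save('top','t3.png')
a=cv2.imread('pics/w3.png');s3=cv2.imread('pics/s3.png')
k=2.2
H=(T[0,3],T[1,3],T[2,3]-.1627,.0497); R=(.5887,.0896,0,.0497)
def c(n,im,r,k,TT):
    b=cv2.resize(im[r[1]:r[3],r[0]:r[2]],None,fx=k,fy=k,interpolation=cv2.INTER_CUBIC); 
    over(b,n,HANG,H,TT,np.array(r),k,(0,255,255)); over(b,n,RAIL,R,TT,np.array(r),k,(255,255,0)); return b
w=c('wrist',a,(140,180,480,430),1.6*800/800,T)
sc=c('scene',s3,(240,150,420,330),2.2,None)
o=np.zeros((600,800,3),np.uint8); w=cv2.resize(w,(400,294)); 
sc=cv2.resize(sc,(390,390)); o[:390,400:790]=sc; o[:294,:400]=w
t=c('top',cv2.imread('pics/t3.png'),(245,200,445,300),2,None); o[395:595,:400]=t
cv2.imwrite('pics/ov3.png',o)
```

```text
[[-0.9987, -0.0502, -0.0012, 0.5183], [-0.0502, 0.9987, 0.0004, 0.0743], [0.0012, 0.0005, -1.0, 0.219], [0.0, 0.0, 0.0, 1.0]] [ 0.3531518   0.60214813 -2.78379296] 0.009040035328505829
```

View pics/ov3.png

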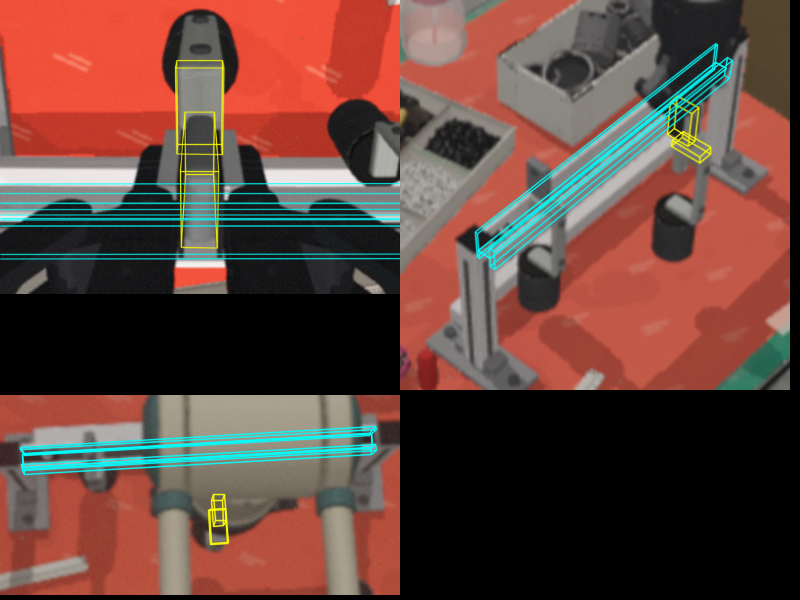

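The hanger hangs aligned in front of the rail with the tip about 7 mm above the lip. I'll cross the lip slowly.

Request:
move_arm --deltas '[[[-0.015, 0, 0, 0, 1], [-0.03, 0, 0, 0, 1], [-0.042, 0, 0, 0, 1], [-0.052, 0, 0, 0, 1], [-0.062, 0, 0, 0, 1], [-0.07, 0, 0, 0, 1], [-0.077, 0, 0, 0, 1], [-0.083, 0, 0, 0, 1], [-0.088, 0, 0, 0, 1], [-0.089, 0, 0, 0, 1], [-0.089, 0, 0, 0, 1], [-0.089, 0, 0, 0, 1]]]'

```text
clock: 6.15
position: [0.59, 0.0772, 0.2193]
ee_rot: [-0.0, -0.025, 1.0, 0.0]
contact_force: [0.1, -0.4, -2.5]
width: 0.0085
gripper_force: 68.9
```

Run:
```python
from h import *
s=manip.get_state(); T=tool(s);print(T.round(4).tolist(),s['contact_force'],s['moment']); np.save('T4.npy',T)
d=T[:3,3]-np.array([.5887,.0896,0]); print('rail xy',d[0]*.9988+d[1]*.0497,-d[0]*.0497+d[1]*.9988)
save('wrist','w4.png'); save('scene','s4.png')
H=(T[0,3],T[1,3],T[2,3]-.1627,.0497); R=(.5887,.0896,0,.0497)
def c(n,im,r,k,TT):
    b0=cv2.resize(im[r[1]:r[3],r[0]:r[2]],None,fx=k,fy=k,interpolation=cv2.INTER_CUBIC); b=b0.copy()
    over(b,n,HANG+[box(-.004,.004,-.008,.008,.109,.138)],H,TT,np.array(r),k,(0,255,255)); over(b,n,RAIL,R,TT,np.array(r),k,(255,255,0)); return np.hstack([b0,b])
w=c('wrist',cv2.imread('pics/w4.png'),(250,230,350,330),3,T)
sc=c('scene',cv2.imread('pics/s4.png'),(270,170,410,270),2.8,None)
o=np.zeros((600,800,3),np.uint8); o[:w.shape[0],:w.shape[1]]=w; o[310:310+sc.shape[0],:sc.shape[1]]=sc
cv2.imwrite('pics/ov4.png',o)
```

```text
[[-0.9988, -0.0494, -0.0003, 0.59], [-0.0494, 0.9988, 0.0, 0.0772], [0.0003, 0.0001, -1.0, 0.2193], [0.0, 0.0, 0.0, 1.0]] [ 0.12912981 -0.37010295 -2.48037066] [-0.03790921  0.03517592  0.00779034]
rail xy 0.0006480832018367754 -0.012470643824041998
```

View pics/ov4.png

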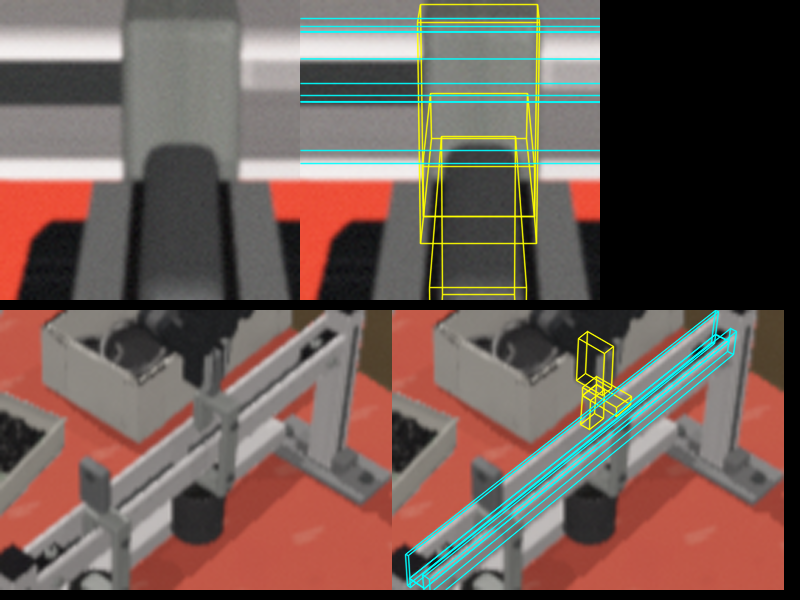

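The wrist view shows the tongue behind the lip: the lip's inner edge is at row 60 against 59 in the model. A bright pocket floor begins just right of the bridge at crop (240–300,75). I'll locate that pocket edge numerically while lowering.

Run:
```python
from h import *
T=np.load('T4.npy'); g=cv2.imread('pics/w4.png')[:,:,1]
for r in (253,256,259): print(r,g[r,320:365])
for px in ((340,256),(345,256),(350,256),(355,256),(360,256)):
    d=onz('wrist',px,.144,T)-np.array([.5887,.0896,0]); print(px,-d[0]*.0497+d[1]*.9988)
```

```text
253 [137 135 134 136 137 134 132 130 126 128 157 178 184 183 176 169 164 169
 169 165 168 163 168 164 167 166 170 168 170 164 165 167 168 168 169 166
 157 111  56  41  44  49  50  56  54]
256 [134 135 133 135 132 137 134 131 128 128 159 182 187 184 175 172 171 168
 169 168 167 167 168 166 166 169 167 169 167 171 170 167 170 170 170 167
 158 106  56  37  43  46  51  51  56]
259 [134 135 137 133 131 136 134 133 124 122 138 156 160 160 160 159 155 156
 158 157 154 157 155 158 155 154 160 159 157 157 154 155 159 156 154 158
 148 110  64  41  47  50  59  60  59]
(340, 256) 0.004291899310299563
(345, 256) 0.007046308478705225
(350, 256) 0.009801442838222913
(355, 256) 0.012557412205756817
(360, 256) 0.015314326736278385
```

Request:
move_arm --deltas '[[[0, 0, 0.003, 0, 1], [0, 0, 0.006, 0, 1], [0, 0, 0.009, 0, 1], [0, 0, 0.012, 0, 1], [0, 0, 0.015, 0, 1], [0, 0, 0.017, 0, 1], [0, 0, 0.018, 0, 1], [0, 0, 0.018, 0, 1], [0, 0, 0.018, 0, 1]]]'

```text
clock: 7.15
position: [0.5904, 0.0772, 0.205]
ee_rot: [0.0, -0.025, 1.0, 0.0]
contact_force: [-0.3, -0.2, -2.9]
width: 0.0089
gripper_force: 68.9
```

Request:
move_arm --deltas '[[[0, 0, 0.002, 0, 1], [0, 0, 0.004, 0, 1], [0, 0, 0.0055, 0, 1], [0, 0, 0.007, 0, 1], [0, 0, 0.007, 0, 1]]]'

```text
clock: 7.65
position: [0.5901, 0.0772, 0.199]
ee_rot: [-0.0, -0.025, 1.0, 0.0]
contact_force: [0.1, 0.2, -2.2]
width: 0.0087
gripper_force: 68.9
```

Request:
move_arm --deltas '[[[0, 0, 0.0005, 0, 1], [0, 0, 0.001, 0, 1], [0, 0, 0.0015, 0, 1], [0, 0, 0.0015, 0, 1]]]'

```text
clock: 8.05
position: [0.5903, 0.0772, 0.1981]
ee_rot: [-0.0, -0.025, 1.0, 0.0]
contact_force: [0.2, -0.9, -2.5]
width: 0.009
gripper_force: 68.9
```

Not yet in contact, so I'm continuing with small steps.

Request:
move_arm --deltas '[[[0, 0, 0.0005, 0, 1], [0, 0, 0.001, 0, 1], [0, 0, 0.001, 0, 1]]]'

```text
clock: 8.35
position: [0.5904, 0.0772, 0.1977]
ee_rot: [0.0, -0.025, 1.0, 0.0]
contact_force: [-1.0, -0.3, -0.3]
width: 0.0092
gripper_force: 69.2
```

Request:
move_arm --deltas '[[[0, 0, 0.0005, 0, 1], [0, 0, 0.001, 0, 1], [0, 0, 0.001, 0, 1]]]'

```text
clock: 8.65
position: [0.5905, 0.0772, 0.1977]
ee_rot: [0.001, -0.025, 1.0, 0.0]
contact_force: [-2.8, 0.5, 5.0]
width: 0.0091
gripper_force: 70.1
```

Contact is on the strip (tip height 144 mm) with about 7 N of pressure. Sliding toward the pocket along +y.

Request:
move_arm --deltas '[[[0, 0.002, 0, 0, 1], [0, 0.004, 0, 0, 1], [0, 0.006, 0, 0, 1], [0, 0.008, 0, 0, 1], [0, 0.01, 0, 0, 1], [0, 0.012, 0, 0, 1], [0, 0.013, 0, 0, 1], [0, 0.014, 0, 0, 1], [0, 0.014, 0, 0, 1]]]'

```text
clock: 9.55
position: [0.591, 0.0871, 0.1976]
ee_rot: [0.002, -0.025, 1.0, -0.001]
contact_force: [0.4, -4.2, 4.8]
width: 0.009
gripper_force: 69.9
```

Request:
move_arm --deltas '[[[0, 0.001, 0, 0, 1], [0, 0.002, 0, 0, 1], [0, 0.003, 0, 0, 1], [0, 0.004, 0, 0, 1], [0, 0.004, 0, 0, 1]]]'

```text
clock: 10.05
position: [0.5885, 0.0931, 0.1952]
ee_rot: [-0.002, -0.025, 1.0, 0.002]
contact_force: [-0.5, -0.6, -2.7]
width: 0.009
gripper_force: 68.9
```

The tip has dropped into the pocket at rail y ≈ 3.5 mm. I'll lower it the remaining 7 mm or so.

Request:
move_arm --deltas '[[[0, 0, 0.001, 0, 1], [0, 0, 0.002, 0, 1], [0, 0, 0.003, 0, 1], [0, 0, 0.003, 0, 1]]]'

```text
clock: 10.45
position: [0.5892, 0.092, 0.1935]
ee_rot: [-0.001, -0.025, 1.0, 0.0]
contact_force: [-0.4, 0.4, -2.7]
width: 0.0088
gripper_force: 68.9
```

Request:
move_arm --deltas '[[[0, 0, 0.001, 0, 1], [0, 0, 0.002, 0, 1], [0, 0, 0.003, 0, 1], [0, 0, 0.003, 0, 1]]]'

```text
clock: 10.85
position: [0.5897, 0.092, 0.1918]
ee_rot: [0.0, -0.025, 1.0, 0.0]
contact_force: [0.5, 1.3, -2.7]
width: 0.0088
gripper_force: 69.0
```

Request:
move_arm --deltas '[[[0, 0, 0.001, 0, 1], [0, 0, 0.002, 0, 1], [0, 0, 0.003, 0, 1], [0, 0, 0.0035, 0, 1], [0, 0, 0.0035, 0, 1]]]'

```text
clock: 11.35
position: [0.5897, 0.0919, 0.189]
ee_rot: [0.0, -0.025, 1.0, 0.0]
contact_force: [-0.7, 4.4, -1.6]
width: 0.0092
gripper_force: 69.1
```

Request:
move_arm --deltas '[[[0, 0, 0.0005, 0, 1], [0, 0, 0.001, 0, 1], [0, 0, 0.001, 0, 1]]]'

```text
clock: 11.65
position: [0.5897, 0.0919, 0.1882]
ee_rot: [0.0, -0.025, 1.0, 0.0]
contact_force: [-0.0, 4.8, 0.5]
width: 0.0091
gripper_force: 69.3
```

Request:
move_arm --deltas '[[[0, 0.0008, 0, 0, 1], [0, 0.0012, 0, 0, 1], [0, 0.0012, 0.0005, 0, 1], [0, 0.0012, 0.001, 0, 1], [0, 0.0012, 0.001, 0, 1]]]'

```text
clock: 12.15
position: [0.5896, 0.0921, 0.1877]
ee_rot: [0.0, -0.025, 1.0, -0.0]
contact_force: [-0.6, 2.1, 2.4]
width: 0.0089
gripper_force: 69.8
```

Seated, with the tip at 134 mm. I'll relax the pressure and release gently.

Request:
move_arm --deltas '[[[0, 0.0008, -0.0006, 0, 0.95], [0, 0.0008, -0.0006, 0, 0.8], [0, 0.0008, -0.0006, 0, 0.6], [0, 0.0008, -0.0006, 0, 0.4], [0, 0.0008, -0.0006, 0, 0.2], [0, 0.0008, -0.0006, 0, 0.1], [0, 0.0008, -0.0006, 0, 0.1], [0, 0.0008, -0.0006, 0, 0.1], [0, 0.0008, -0.0006, 0, 0.1]]]' --squeeze 20

```text
clock: 13.05
position: [0.5895, 0.0932, 0.1878]
ee_rot: [0.0, -0.025, 1.0, 0.0]
contact_force: [0.5, 0.5, -0.6]
width: 0.0387
gripper_force: 0.0
```

Request:
move_arm --deltas '[[[0, 0, -0.01, 0, 0.1], [0, 0, -0.03, 0, 0.1], [0, 0, -0.06, 0, 0.1], [0, 0, -0.1, 0, 0.1], [0, 0, -0.13, 0, 0.1], [0.05, 0, -0.15, 0, 0.1], [0.1, 0, -0.15, 0, 0.1], [0.14, 0, -0.15, 0, 0.1], [0.14, 0, -0.15, 0, 0.1], [0.14, 0, -0.15, 0, 0.1], [0.14, 0, -0.15, 0, 0.1], [0.14, 0, -0.15, 0, 0.1]]]'

```text
clock: 14.25
position: [0.4788, 0.0876, 0.3077]
ee_rot: [0.0, -0.025, 1.0, 0.0]
contact_force: [-0.0, 0.3, 0.7]
width: 0.0388
gripper_force: 0.0
```

Run:
```python
from h import *
T=tool(); save('wrist','w5.png'); save('scene','s5.png'); 
a=cv2.imread('pics/w5.png'); s=cv2.imread('pics/s5.png')
o=np.zeros((600,800,3),np.uint8); o[:300,:400]=cv2.resize(a,(400,300)); o[:400,400:800]=cv2.resize(s[160:320,260:420],(400,400),interpolation=cv2.INTER_CUBIC)
print(T[:3,3]); cv2.imwrite('pics/f.png',o)
```

```text
[0.47878222 0.08759158 0.30766524]
```

View pics/f.png

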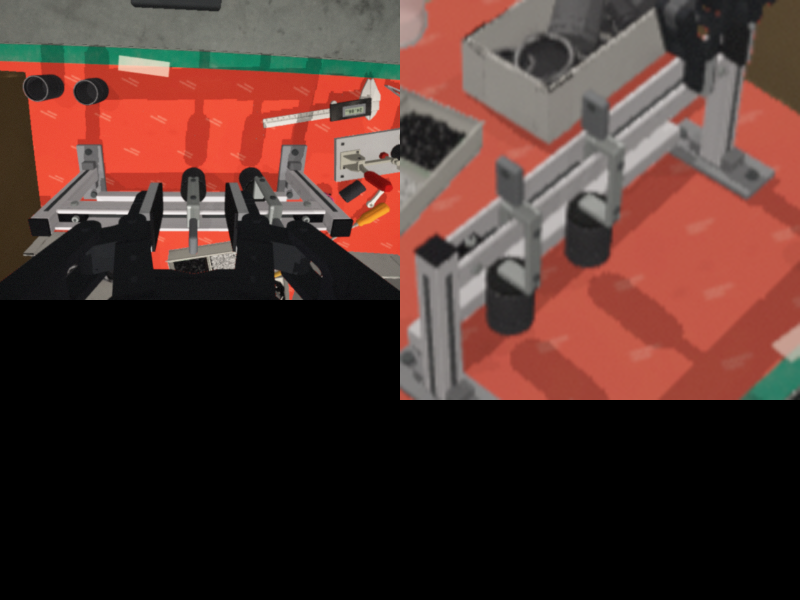

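The released hanger hangs plumb at crop (590,190), level with the fixed one at (512,250), and the bystanders look undisturbed. Handing in.

```bash
python3 -c "
from rig import manip; print(manip.sign_off())"
```

```text
the job is handed in; nothing more can be done
None
```

The hanger is seated in the empty index pocket, released and hanging plumb in the last camera view, and the job was handed in at about 14 s; `sign_off` returned no verdict.

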